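# Hold a brush roller in a cradle with a locking sliding stop

## Robot

A 6-joint arm with a two-finger parallel gripper is mounted at the origin on the work surface; the furniture and walls round the work are solid. World frame = base frame: x ahead of the robot, y to its left, z up, the work surface at z = 0. Lengths are in mm, angles in rad, forces in N, time in s.
With the tool pointing down it reaches from about 350 to 875 mm from the base axis. Payload 4.2 kg.
Tool frame: the origin (TCP) lies at the very end of the fingers, on their centre line; the grasp point (between the pads) lies 19 mm behind it; z points along the fingers, y is the line along which they close (so a half turn about z gives the same grasp; the last joint's range is limited). The gripper opens to 85 mm and grips with 20 to 120 N. Pads are 22 mm wide; open, the fingers measure 114 mm over their backs; the gripper's body (76 mm by 85 mm) begins 54 mm behind the grasp point. The pads swing forward as they close: fully open they stand 13 mm farther back than shut.
Start: joints at [1.492, 0.385, 0.008, 0, -1.194, -0.259], TCP at [207.1, 589.668, 231.312] pointing down, gripper open.
Joint ranges: [-3.14, 3.14], [-1.21, 2.06], [-1.07, 1.41], [-3.16, 2.05], [-2.99, -0.16], [-3.1, 3.1]. Speed limits (rad/s): [2.79, 2.79, 3.14, 3.14, 3.14, 3.14].

## Interface

Orientations are given as a unit quaternion [x, y, z, w].
In Python, from bench import arm gives the robot as it stands. The module is installed in compiled form; this text tells all that it offers.
- The arm moves only by the tool drive_tool, never from a script. Its argument "targets" is a list of rows, each a list of 5 numbers: the closure, from -1 (fully open) to 1 (shut), then the shift along the tool's x, y, z in mm, then the turn about the tool's z in degrees. In form: [[grip, tx, ty, tz, roll], ...]. A call has 1 to 12 rows; each row is the pose to reach, as a shift and turn from the pose commanded when the call began, along the tool's axes at that moment; what a row does not reach only later rows make up. A row lasts 1/10 s, in which the tool goes at most 50 mm and 8.59 degrees, less where a joint would pass 70% of its speed; a pose out of reach is approached as far as the arm can. A call with a gripper value outside its range is refused whole. The fingers move at their own pace and stop on an object; the grip force is fixed at half the most. Time passes only in rows, so rows that repeat a pose let the fingers close. It gives the time, the measured TCP pose, the force, the opening and the grip force at its end, in the units of the state.
- arm.read_state(): the state, without advancing time (a new reading comes with each control period).
- arm.get_image(name): name is "scene" or "top" or "wrist"; returns the picture (384x512x3 uint8, blue, green, red); there is no depth.
- arm.camera_params(name): a dict with "fov_y" (degrees; the focal length in pixels is half the picture's height over the tangent of half this angle, whatever the lens; pixels are square), "cx", "cy" (the principal point, pixels), "rvec" (rotation vector, rad) and "tvec" (3), from world to camera coordinates, as OpenCV has them; the wrist camera has in their place "tool_from_camera" (4x4, takes a point from camera to tool coordinates, whose origin is the TCP and whose axes are the flange's). Camera axes: x right, y down, z forward; pixel columns grow to the right and rows downward; lengths in mm; the calibration is good to about 2 mm. A picture is of the moment at which its call begins: read the wrist's pose just before it. camera_params takes no time and is no camera call.
- arm.job_done(): hands the job in; it is judged then, once.
The state is a dict: "clock": time; "joints": joint angles; "joint_vel": joint speeds; "joint_efforts": joint torques, N m; "position": TCP position; "ee_rot": TCP orientation; "contact_force": force on the tool from outside, world axes, zero at the start; "wrist_torque": the same for the moment, N m; "gripper_width": finger opening in mm; "grasp_force": force on a finger pad.
Only numpy, scipy, OpenCV 4.12 (cv2) and the standard library are available. Lean on these libraries where they do the work, as an engineer would, in place of code of your own. Each camera call takes 0.05 s, during which the arm holds its last target. There are 200 camera calls.

## Task

Lay the orange brush roller in the two U-shaped rests of the cradle and let go of it. Then squeeze the lock tab of the sliding stop and, keeping it squeezed, slide the stop up to the roller until the roller is held between the stop and the fixed cheek with hardly any end play; let go so that the tab springs right out and the stop is locked there. Leave the tools and supplies round the cradle where they are.

Things in the scene. Friction and masses are not known exactly. Their poses are not given: they have to be found in the camera images.
- roller: Orange brush roller of a robot vacuum with black ends, 185 mm long over its axle ends, 41 mm thick, 0.07-0.14 kg. Grasp across its middle (37 mm between the fingers). Origin: middle of its underside as it lies, 20 mm below its centre line; y runs along it, z up. It starts flat on the desk, does not roll, and may lie in the cradle either way round.
- cradle: Cradle fixed to the desk: grey plate 90 x 350 mm, 12 mm thick. Origin: centre of its underside; y runs along it from the sliding stop (-y end) to the fixed cheek (+y end), x across it away from the lock tab, z up. Two black U rests, 12 mm long, at y = 0 and +105 mm: floor 24 mm above the desk, 46 mm wide inside, flaring out above 44 mm, tips 54 mm high; between them only the plate is below.
- roller_seat (a point): Fixed point of the cradle at x = 0, y = +57.5, z = 24 mm of its frame, same axes: where the roller's origin is when it lies in the rests against the fixed cheek. With the stop open the roller may first be laid 0 to 35 mm short of it, toward the stop (-y), as the closing stop pushes it along.
- cheek_face (a point): Middle of the face of the fixed cheek, an upright aluminium plate 64 mm wide whose top is 70 mm above the desk. The point is at y = +150 mm of the cradle, 44 mm above the desk; the face looks to -y.
- stop_face (a point): Middle of the pushing face of the sliding stop, an upright aluminium plate 50 mm wide whose top is 68 mm above the desk. The point is at y = -115 mm + travel of the cradle, 44 mm above the desk; the face looks to +y.
- stop (a joint): Travel of the stop in m along the cradle's +y, 0 (open) to 0.093, starts at 0 to 0.03; friction 2 N. It meets a roller lying against the cheek at 0.080. A pawl under the lock tab drops between rail teeth (pitch 12 mm); the notch that holds the roller locks it at 0.077 to 0.081 (middle 0.0792). Let go on top of a tooth, the tab stays 3 mm in and the stop is not locked.
- lock_tab (a joint): How far the lock tab is pressed in, m: 0 right out (pawl in a notch), 0.007 fully in; 0.0035 or more frees the stop. A spring of 6 N (out) to 10 N (in) returns it.
- stop_grip (a point): Point between the stop's two upright ears, 62 mm above the desk, 26 mm behind its face; cradle's axes. Ears are 26-30 mm long in y, 43 to 80 mm above the desk, a 72 mm wide plate below. The aluminium ear is fixed, outer face x = +24 mm; the black ribbed one is the tab, x = -24 mm out, -17 mm in. Pinch both from above along x: 48 mm, 41 mm with the tab in (middle x = +3.5 mm); 20-40 N.
- tape_roll: Bystander: blue roll of insulating tape, 64 mm across, 18 mm high. Origin: centre of its underside.
- solder_spool: Bystander: spool of solder with dark green flanges, 60 mm across, 40 mm high. Origin: centre of its underside.
- screwdriver: Bystander: black and yellow screwdriver, 198 mm long, lying along its y, up to 38 mm high. Origin: centre of its underside.
Mind the look-alikes: they are no part of the job. Leave any green or turquoise look-alike of the roller alone.

How it is judged:
By the outcome, as a careful person would: the job done as asked, in the order asked, and still so for the second after the job is handed in, with the robot touching nothing.
It also fails if it takes over 43 s, if anything falls off the work surface, if the arm or the gripper's body presses on something with over 40 N, if the wrist force passes 120 N, or if a joint passes its speed limit or range.

## Working session

There is one attempt and no reset: what is moved stays moved. The work goes in short steps, Python scripts to look and compute and a tool call to move; the robot and the scene stay as the last step left them, time stands still between calls to the robot, and variables do not carry over. Pictures are saved under pics/ and viewed, at most 10 in all, crops included, and the job is handed in when it is done.

Besides the shell and the picture viewer there is one more tool, called after "Emit:" as a command line: name --pt "numbers of a row" for each row, then --argument value for the rest. drive_tool: Moves the arm, as the interface text tells. Its arguments: {"type":"object","properties":{"targets":{"type":"array","items":{"type":"array","items":{"type":"number"}}}},"required":["targets"]}

```bash
mkdir -p pics
cat > h.py <<'E'
import numpy as np, cv2
from bench import arm
from scipy.spatial.transform import Rotation as R
def K(n):
    p=arm.camera_params(n); f=192/np.tan(np.radians(p["fov_y"])/2); return p,f
def ray(n,u,v,st=None):
    p,f=K(n); d=np.array([(u-p["cx"])/f,(v-p["cy"])/f,1.])
    if n=="wrist":
        T=np.array(p["tool_from_camera"]); Q=R.from_quat(st["ee_rot"]).as_matrix()
        return Q@T[:3,3]+np.array(st["position"]), Q@T[:3,:3]@d
    M=cv2.Rodrigues(np.array(p["rvec"],float))[0]
    return -M.T@np.array(p["tvec"],float).ravel(), M.T@d
def onz(n,u,v,z,st=None):
    o,d=ray(n,u,v,st); return o+d*(z-o[2])/d[2]
def proj(n,P):
    p,f=K(n); M=cv2.Rodrigues(np.array(p["rvec"],float))[0]
    c=M@np.array(P,float)+np.array(p["tvec"],float).ravel(); return [p["cx"]+f*c[0]/c[2],p["cy"]+f*c[1]/c[2]]
E
python3 - <<'E'
from h import *
print(arm.read_state())
a=[arm.get_image(n) for n in("top","scene","wrist")]
for n,i in zip(("top","scene","wrist"),a): cv2.imwrite(f"pics/{n}0.png",i); p=arm.camera_params(n); print(n,p)
cv2.imwrite("pics/top0b.png",cv2.resize(a[0],(800,600),interpolation=cv2.INTER_CUBIC))
E
```

```text
{'clock': 0.0, 'joints': array([ 1.49160740e+00,  3.85564505e-01,  6.65614212e-03, -5.25382568e-04,
       -1.19399323e+00, -2.58593088e-01]), 'joint_vel': array([ 0.00038905, -0.000828  , -0.00060765, -0.0010604 ,  0.0011885 ,
       -0.00020232]), 'joint_efforts': array([-8.55871222e-04, -3.92293167e+01,  1.88402599e+01,  4.18611914e+00,
       -4.65885911e-03,  1.26845510e-06]), 'position': array([206.90844225, 589.1509347 , 230.22472886]), 'ee_rot': array([ 9.85754912e-01, -1.68184677e-01, -1.48881921e-04,  1.07027439e-03]), 'contact_force': array([-0.08570308, -0.70437523,  0.86887314]), 'wrist_torque': array([ 0.00820008, -0.00229257, -0.01728096]), 'grasp_force': 0.0, 'gripper_width': 85.48366762841374}
top {'fov_y': 50.95185245177549, 'cx': 255.6158831847699, 'cy': 196.6620806131097, 'rvec': array([ 2.13323195, -2.12606131,  0.22324034]), 'tvec': array([ 220.59793098,  474.64923394, 1360.92432496])}
scene {'fov_y': 42.013893810201154, 'cx': 253.95974710832547, 'cy': 194.41291874058894, 'rvec': array([ 0.88830909, -2.27419665,  1.2908058 ]), 'tvec': array([ 526.39442543,  123.46266633, 1729.82866784])}
wrist {'fov_y': 58.08110624726494, 'cx': 255.58241061654925, 'cy': 185.8222304102384, 'tool_from_camera': array([[ 3.90864692e-05, -9.51075555e-01, -3.08958391e-01,
         7.88874541e+01],
       [ 9.99999572e-01,  3.22719458e-04, -8.66926236e-04,
        -9.58111677e-01],
       [ 9.24219236e-04, -3.08958225e-01,  9.51075161e-01,
        -1.42225702e+02],
       [ 0.00000000e+00,  0.00000000e+00,  0.00000000e+00,
         1.00000000e+00]])}
```

View pics/top0b.png

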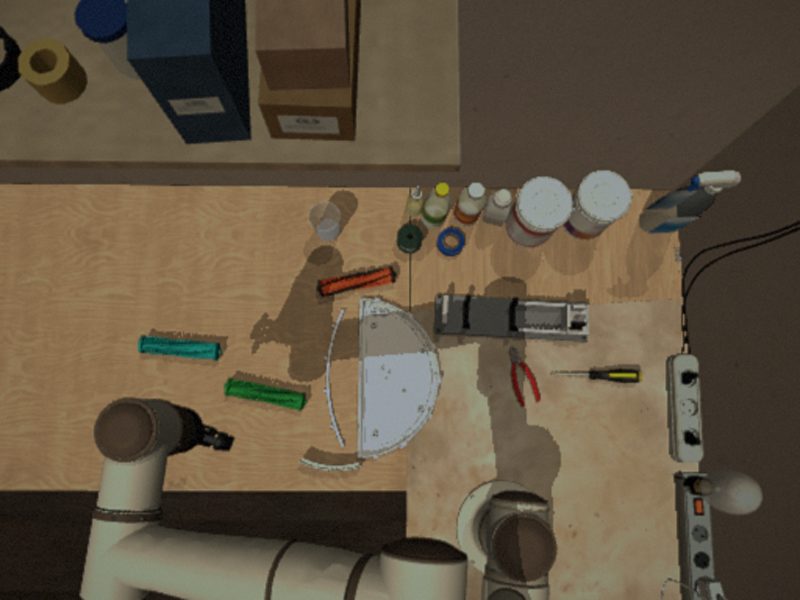

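View pics/scene0.png

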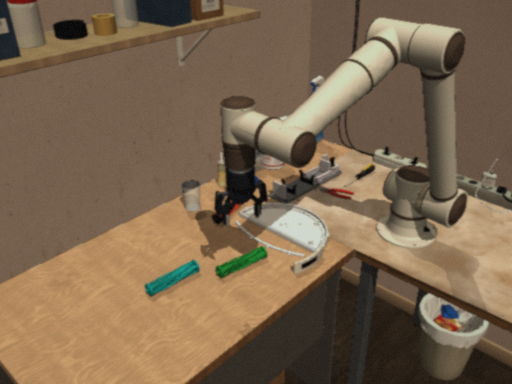

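The top view (800 px wide version) shows the orange roller at (357,280) and the cradle at (512,317), with its stop at the right end near (577,317). The look-alikes are turquoise at (180,347) and green at (265,393); the red pliers at (524,382) could also be confused with it. I choose the orange one at (357,280) and check it in a close crop.

Run:
```python
from h import *
im=cv2.imread("pics/top0.png")
c=im[160:235,195:385]; cv2.imwrite("pics/c1.png",cv2.resize(c,None,fx=4.2,fy=4.2,interpolation=cv2.INTER_CUBIC))
h=cv2.cvtColor(im,cv2.COLOR_BGR2HSV)
m=((h[...,0]<12)&(h[...,1]>150)&(h[...,2]>60)).astype(np.uint8)
n,l,s,ce=cv2.connectedComponentsWithStats(m)
for i in range(1,n):
    if s[i,4]>15:
        pts=np.argwhere(l==i)[:,::-1].astype(np.float32); r=cv2.minAreaRect(pts); b=cv2.boxPoints(r)
        w=[onz("top",*q,20).round(1)[:2] for q in b]
        print(s[i],ce[i],onz("top",*r[0],20).round(1),r,np.array(w).tolist())
```

```text
[291 136  11   7  17] [295.23529412 140.29411765] [689.1  77.3  20. ] ((295.29412841796875, 140.17645263671875), (11.661903381347656, 2.7439770698547363), 30.963754653930664) [[695.9, 98.1], [704.9, 92.8], [682.3, 56.6], [673.3, 61.9]]
[329 136  15  14  23] [334.69565217 144.13043478] [676.7 -67.2  20. ] ((334.8780822753906, 143.70823669433594), (19.10497283935547, 3.2975707054138184), 42.87890625) [[696.7, -38.1], [706.1, -46.7], [656.8, -96.2], [647.6, -87.7]]
[205 171  46  17 365] [228.42191781 179.61643836] [539.4 321.5  20. ] ((227.70269775390625, 179.71621704101562), (10.521535873413086, 45.209720611572266), 80.53767395019531) [[544.3, 404.1], [572.7, 245.2], [534.5, 238.8], [506.5, 397.0]]
[333 231  12  26  73] [339.61643836 243.21917808] [315.4 -70.4  20. ] ((339.4872741699219, 243.07073974609375), (27.312742233276367, 3.8676435947418213), 66.50143432617188) [[356.3, -46.6], [361.8, -59.3], [275.0, -94.0], [269.7, -81.4]]
[327 232   9  28  76] [330.14473684 246.06578947] [305.8 -37.2  20. ] ((330.0758056640625, 245.8286590576172), (27.882579803466797, 4.122424602508545), 77.00537872314453) [[351.4, -20.7], [354.7, -34.9], [260.7, -53.5], [257.6, -39.5]]
[445 320   5   9  40] [446.85  324.025] [  44.9 -423.7   20. ] ((447.0, 324.0), (8.0, 4.0), 90.0) [[57.8, -418.1], [57.8, -431.7], [32.0, -429.4], [32.0, -415.8]]
```

View pics/c1.png

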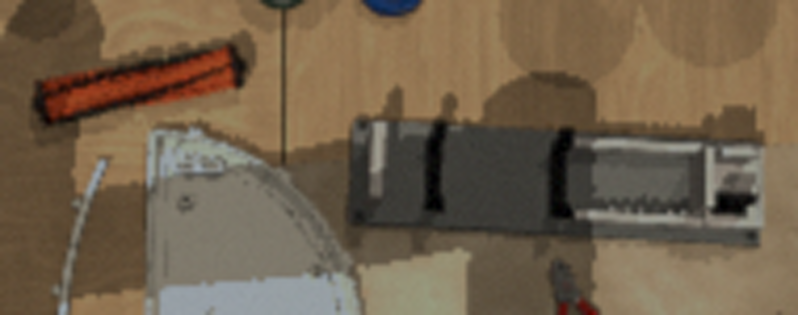

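View pics/wrist0.png

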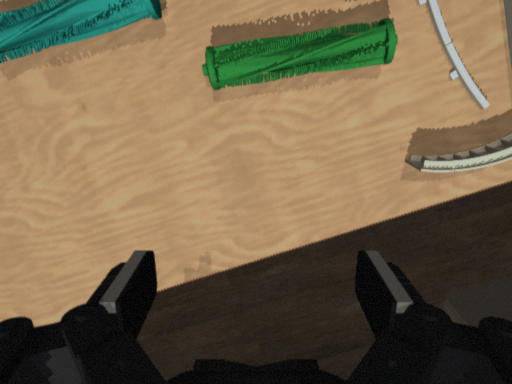

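The crop confirms an orange roller with black ends at (42,102) and (240,63). The cradle plate has crop corners of about (352,118), (764,138), (757,246) and (350,226), with the cheek left and the black lock tab at (733,205). Next I measure the cradle coarsely.

Run:
```python
from h import *
for n,z,u,v in [("c1",12,352,118),("c2",12,764,138),("c3",12,757,246),("c4",12,350,226),("rests+105 mid",50,434,165),("rest0",50,563,173),("cheek",70,378,160),("tab",80,733,205),("re1",20,42,102),("re2",20,240,63)]:
    print(n,onz("top",195+u/4.2,160+v/4.2,z).round(1))
```

```text
c1 [511.6 138.6  12. ]
c2 [ 496.1 -213.9   12. ]
c3 [ 403.  -202.8   12. ]
c4 [418.6 141.1  12. ]
rests+105 mid [464.1  74.   50. ]
rest0 [457.9 -32.7  50. ]
cheek [464.3 122.2  70. ]
tab [ 426.9 -163.4   80. ]
re1 [522.3 401.9  20. ]
re2 [557.3 234.3  20. ]
```

Emit:
drive_tool --pt "-1 457 545 -30 73" --pt "-1 457 545 -30 73" --pt "-1 457 545 -30 73" --pt "-1 457 545 -30 73" --pt "-1 457 545 -30 73" --pt "-1 457 545 -30 73" --pt "-1 457 545 -30 73" --pt "-1 457 545 -30 73" --pt "-1 457 545 -30 73" --pt "-1 457 545 -30 73" --pt "-1 457 545 -30 73" --pt "-1 457 545 -30 73"

```text
clock: 1.35
position: [418.4, 26.6, 256.9]
ee_rot: [-0.693, 0.721, -0.0, 0.0]
contact_force: [0.7, 0.6, -0.3]
gripper_width: 85.3
grasp_force: 0.0
```

Emit:
drive_tool --pt "-1 95 -43 0 0" --pt "-1 95 -43 0 0" --pt "-1 95 -43 0 0" --pt "-1 95 -43 0 0" --pt "-1 95 -43 0 0"

```text
clock: 1.85
position: [456.9, -67.6, 256.4]
ee_rot: [-0.693, 0.721, 0.0, -0.0]
contact_force: [0.1, 0.3, 0.4]
gripper_width: 85.1
grasp_force: 0.0
```

Run:
```python
from h import *
import pickle
st=arm.read_state(); im=arm.get_image("wrist"); pickle.dump(st,open("s1.pkl","wb")); cv2.imwrite("pics/w1.png",im)
print(st["position"],st["ee_rot"],st["clock"])
cv2.imwrite("pics/w1b.png",cv2.resize(im,(800,600),interpolation=cv2.INTER_CUBIC))
```

```text
[456.91903011 -67.57551202 256.35695375] [-6.92550230e-01  7.21369582e-01  2.87745138e-04 -1.48188994e-04] 1.85
```

View pics/w1b.png

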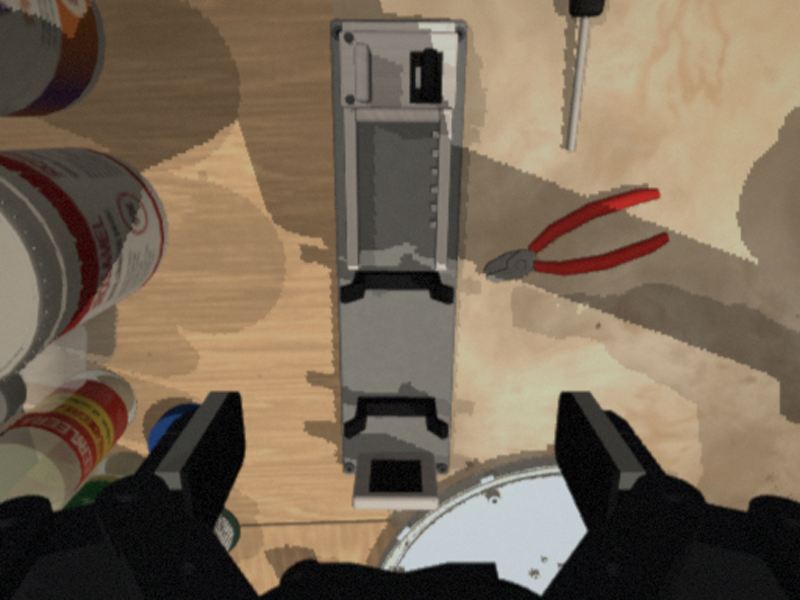

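The wrist view shows the cradle end to end, in 800 px coordinates. The stop's ears are at (362,72) for the aluminium one and (427,75) for the black tab, with the face edge near row 110. The rests are at rows ~280 and ~415 and the cheek is at (397,480).

Run:
```python
from h import *
import pickle
st=pickle.load(open("s1.pkl","rb"))
W=lambda u,v,z: onz("wrist",(u+.5)/1.5625-.5,(v+.5)/1.5625-.5,z,st).round(1)
for n,u,v,z in [("pl -y +x",332,20,12),("pl -y -x",467,20,12),("pl +y +x",343,472,12),("pl +y -x",450,472,12),
 ("rest0 +x",341,280,54),("rest0 -x",453,282,54),("r0 in+",370,285,24),("r0 in-",428,285,24),("rest105 +x",343,415,54),("rest105 -x",448,416,54),
 ("cheek +x top",354,503,70),("cheek -x top",438,503,70),("ear alu outer",356,72,80),("tab outer",441,75,80),("ear alu -y end",362,44,80),("ear alu +y end",362,102,80),("tab -y",427,50,80),("tab +y",427,102,80),("face +x",345,110,68),("face -x",452,110,68)]: print(n,W(u,v,z))
```

```text
pl -y +x [ 494.9 -205.6   12. ]
pl -y -x [ 407.6 -202.1   12. ]
pl +y +x [513.  139.1  12. ]
pl +y -x [422.7 142.8  12. ]
rest0 +x [496.9 -42.6  54. ]
rest0 -x [422.3 -38.2  54. ]
r0 in+ [479.9 -29.   24. ]
r0 in- [437.8 -27.3  24. ]
rest105 +x [503.   59.5  54. ]
rest105 -x [427.   63.4  54. ]
cheek +x top [498.1 123.5  70. ]
cheek -x top [436.5 126.   70. ]
ear alu outer [ 476.6 -168.9   80. ]
tab outer [ 430.1 -165.4   80. ]
ear alu -y end [ 472.4 -182.7   80. ]
ear alu +y end [ 474.3 -153.2   80. ]
tab -y [ 437.5 -178.3   80. ]
tab +y [ 438.1 -151.8   80. ]
face +x [ 485.2 -149.5   68. ]
face -x [ 423.1 -147.    68. ]
```

Emit:
drive_tool --pt "-1 -391 -67 106 -12.5" --pt "-1 -391 -67 106 -12.5" --pt "-1 -391 -67 106 -12.5" --pt "-1 -391 -67 106 -12.5" --pt "-1 -391 -67 106 -12.5" --pt "-1 -391 -67 106 -12.5" --pt "-1 -391 -67 106 -12.5" --pt "-1 -391 -67 106 -12.5" --pt "-1 -391 -67 106 -12.5" --pt "-1 -391 -67 106 -12.5" --pt "-1 -391 -67 106 -12.5" --pt "-1 -391 -67 106 -12.5"

```text
clock: 3.1
position: [539.9, 319.0, 151.6]
ee_rot: [0.767, -0.642, 0.0, -0.0]
contact_force: [-1.0, -0.2, 0.7]
gripper_width: 85.3
grasp_force: 0.0
```

Run:
```python
from h import *
import pickle
st=arm.read_state(); im=arm.get_image("wrist"); pickle.dump(st,open("s2.pkl","wb")); cv2.imwrite("pics/w2.png",im)
print(st["position"],st["ee_rot"],st["clock"])
h=cv2.cvtColor(im,cv2.COLOR_BGR2HSV)
m=((h[...,0]<12)&(h[...,1]>150)&(h[...,2]>60)).astype(np.uint8)
c=max(cv2.findContours(m,0,2)[0],key=cv2.contourArea); r=cv2.minAreaRect(c); print(r)
for q in [r[0],*cv2.boxPoints(r)]: print(onz("wrist",*q,20,st).round(1))
X=R.from_quat(st["ee_rot"]).as_matrix(); print(X[:,0].round(3),X[:,1].round(3))
```

```text
[539.92035956 319.03278386 151.61269579] [ 7.66792591e-01 -6.41894823e-01  7.10249489e-05 -3.91826523e-04] 3.1
((255.62391662597656, 173.98086547851562), (191.79054260253906, 45.91849136352539), 89.58179473876953)
[540.1 319.8  20. ]
[571.  248.9  20. ]
[536.9 242.5  20. ]
[503.2 404.7  20. ]
[544.  412.3  20. ]
[ 0.176 -0.984 -0.   ] [-0.984 -0.176 -0.001]
```

View pics/w2.png

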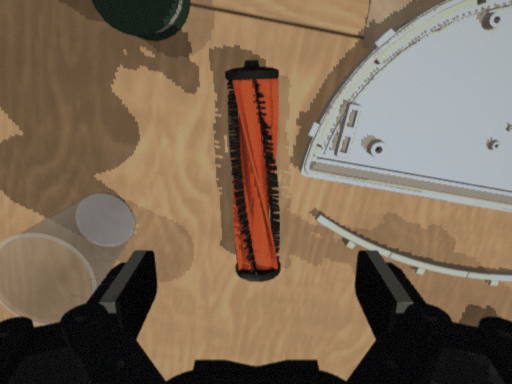

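The roller's ends are at (252,65) and (259,278), and it lies midway between the fingers. A glass tumbler stands on the left, with its base at about (105,220).

Run:
```python
from h import *
import pickle
st=pickle.load(open("s2.pkl","rb"))
a=onz("wrist",252,64,20,st);b=onz("wrist",259,279,20,st);m=(a+b)/2;d=b-a
print(a,b,m,np.linalg.norm(d),np.degrees(np.arctan2(-d[0],d[1])))
for u,v,z in [(105,220,0),(133,220,0),(100,270,80)]: print(onz("wrist",u,v,z,st))
X=R.from_quat(st["ee_rot"]).as_matrix(); print(X.T@(m-st["position"]))
```

```text
[557.83490986 236.19260798  20.        ] [519.54452582 417.44739474  20.        ] [538.68971784 326.82000136  20.        ] 185.25509772035772 11.928450454478115
[6.68262357e+02 3.93516446e+02 5.68434189e-14]
[642.80567196 388.96095806   0.        ]
[638.95339865 391.61318587  80.        ]
[-7.83039345e+00 -6.75660969e-02  1.31615870e+02]
```

Emit:
drive_tool --pt "-1 -8 0 50 -1.8" --pt "-1 -8 0 95 -1.8" --pt "-1 -8 0 125 -1.8" --pt "-1 -8 0 140 -1.8" --pt "-1 -8 0 145 -1.8" --pt "-1 -8 0 145 -1.8" --pt "-1 -8 0 145 -1.8"

```text
clock: 3.85
position: [540.1, 328.5, 7.7]
ee_rot: [0.777, -0.63, 0.0, -0.002]
contact_force: [0.4, -1.0, 0.8]
gripper_width: 85.5
grasp_force: 0.0
```

Emit:
drive_tool --pt "1 0 1 1 0" --pt "1 0 1 1 0" --pt "1 0 1 1 0" --pt "1 0 1 1 0" --pt "1 0 1 1 0" --pt "1 0 1 1 0" --pt "1 0 1 1 0" --pt "1 0 1 1 0"

```text
clock: 4.65
position: [538.4, 328.0, 5.4]
ee_rot: [0.777, -0.63, 0.0, -0.001]
contact_force: [-0.4, 0.8, 4.6]
gripper_width: 36.0
grasp_force: 61.5
```

Emit:
drive_tool --pt "1 0 0 -30 0" --pt "1 0 0 -70 0" --pt "1 20 10 -110 2" --pt "1 55 27 -120 6" --pt "1 95 46 -120 9" --pt "1 138 66 -120 12" --pt "1 181 87 -120 14.6" --pt "1 224 107 -120 14.6" --pt "1 260 124 -120 14.6" --pt "1 283 135 -120 14.6" --pt "1 293 140 -120 14.6" --pt "1 293 140 -120 14.6"

```text
clock: 5.85
position: [460.9, 10.8, 124.2]
ee_rot: [-0.69, 0.724, 0.0, -0.001]
contact_force: [1.2, -0.3, -0.4]
gripper_width: 35.9
grasp_force: 60.9
```

Run:
```python
from h import *
import pickle
st=arm.read_state(); im=arm.get_image("wrist"); pickle.dump(st,open("s3.pkl","wb")); cv2.imwrite("pics/w3.png",im)
X=R.from_quat(st["ee_rot"]).as_matrix(); print(st["position"],st["gripper_width"],X.round(4))
t=np.array([461.8,11])-st["position"][:2]; print(X[:2,:2].T@t, np.degrees(np.arctan2(X[1,0],X[0,0])))
```

```text
[460.85963021  10.83645874 124.16953575] 35.926890700384014 [[-4.860e-02 -9.988e-01 -1.200e-03]
 [-9.988e-01  4.860e-02 -2.000e-04]
 [ 3.000e-04  1.200e-03 -1.000e+00]]
[-0.20902912 -0.93131441] -92.7843894713481
```

View pics/w3.png

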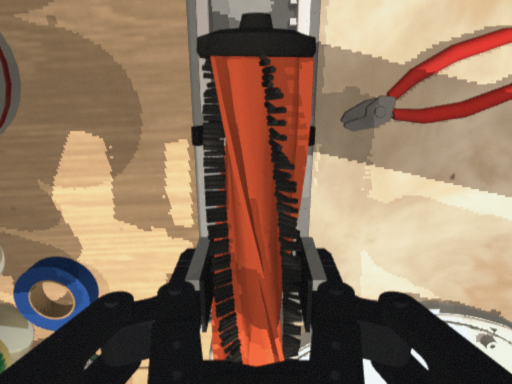

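The roller is held, with its far end centred near (256,43). Rest 0's outer tips show at about (191,135) and (316,135). I check the lateral alignment against them.

Run:
```python
from h import *
import pickle
st=pickle.load(open("s3.pkl","rb")); X=R.from_quat(st["ee_rot"]).as_matrix()
T=lambda u,v,z:(X.T@(onz("wrist",u,v,z,st)-st["position"])).round(1)
print(T(191,135,54),T(316,135,54),"roller end",T(198,43,139),T(315,43,139),T(256.5,15,139),"brush near fingers",T(212,290,139),T(298,290,139))
```

```text
[ 41.9 -39.8  70.1] [41.9 37.2 70.2] roller end [ 87.9 -19.8 -14.8] [ 87.9  20.2 -14.8] [ 96.6   0.2 -14.8] brush near fingers [-10.4 -18.8 -14.9] [-10.4  18.1 -14.8]
```

Emit:
drive_tool --pt "1 0 -1.2 25 0" --pt "1 0 -1.2 50 0" --pt "1 0 -1.2 65 0" --pt "1 0 -1.2 75 0" --pt "1 0 -1.2 83 0" --pt "1 0 -1.2 90 0" --pt "1 0 -1.2 93 0" --pt "1 0 -1.2 93 0" --pt "1 0 -1.2 93 0"

```text
clock: 6.8
position: [463.2, 11.9, 32.0]
ee_rot: [-0.691, 0.723, -0.0, 0.0]
contact_force: [-0.8, -0.4, -2.1]
gripper_width: 36.3
grasp_force: 60.9
```

Emit:
drive_tool --pt "1 0 0.8 1.5 0" --pt "1 0 0.8 2.5 0" --pt "1 0 0.8 3 0" --pt "1 0 0.8 3 0"

```text
clock: 7.2
position: [462.1, 11.9, 29.3]
ee_rot: [-0.691, 0.723, -0.0, 0.0]
contact_force: [-2.6, 0.0, 5.6]
gripper_width: 36.7
grasp_force: 61.9
```

Emit:
drive_tool --pt "-1 0 0 0 0" --pt "-1 0 0 0 0" --pt "-1 0 0 0 0" --pt "-1 0 0 0 0" --pt "-1 0 0 0 0" --pt "-1 0 0 -40 0" --pt "-1 0 0 -80 0" --pt "-1 50 5 -110 0" --pt "-1 100 5 -120 0" --pt "-1 100 5 -120 0"

```text
clock: 8.2
position: [452.6, -90.5, 150.5]
ee_rot: [-0.689, 0.725, -0.001, 0.001]
contact_force: [0.5, 1.0, -0.1]
gripper_width: 85.4
grasp_force: 0.0
```

Run:
```python
from h import *
import pickle
st=arm.read_state(); im=arm.get_image("wrist"); pickle.dump(st,open("s4.pkl","wb")); cv2.imwrite("pics/w4.png",im)
print(st["position"],st["gripper_width"],st["clock"])
cv2.imwrite("pics/w4b.png",cv2.resize(im,(800,600),interpolation=cv2.INTER_CUBIC))
```

```text
[452.58534132 -90.52469092 150.52201596] 85.37642819083406 8.2
```

View pics/w4b.png

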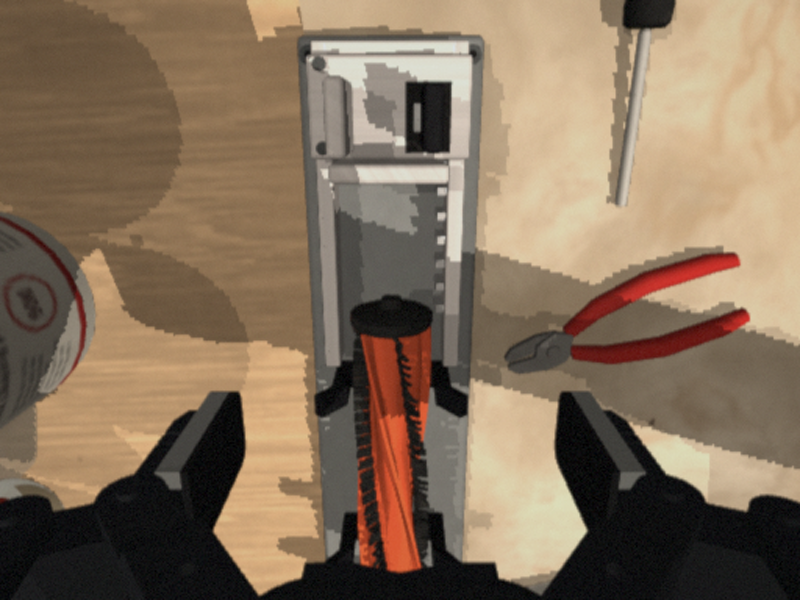

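The roller lies in both rests, its near end at (392,305). The alu ear spans columns 322–350 and rows 78–157, and the black tab columns 406–452 and rows 82–153. The stop face edge is near row 160–165.

Run:
```python
from h import *
import pickle
st=pickle.load(open("s4.pkl","rb")); X=R.from_quat(st["ee_rot"]).as_matrix(); print(X[:2,:2].round(3))
o=np.array([459.8,-32]);ex=np.array([.9988,-.048]);ey=np.array([.048,.9988])
def P(n,u,v,z):
    p=onz("wrist",(u+.5)/1.5625-.5,(v+.5)/1.5625-.5,z,st); q=p[:2]-o
    print(n,p.round(1),"cradle",(q@ex).round(1),(q@ey).round(1),"tool",(X.T@(p-st["position"])).round(1))
P("alu outer",322,117,80);P("tab outer",452,117,80);P("alu y-",330,77,80);P("alu y+",330,157,80);P("tab y-",440,82,80);P("tab y+",440,153,80)
P("rollend",391,297,44);P("plate-y",390,38,12);P("plate r",483,60,12);P("plate l",299,60,12);P("face top",400,165,68)
P("rest0 l",316,413,54);P("rest0 r",467,413,54)
g=o+3.5*ex+0*ey
```

```text
[[-0.05  -0.999]
 [-0.999  0.05 ]]
alu outer [ 478.1 -169.2   80. ] cradle 24.9 -136.1 tool [ 77.3 -29.2  70.6]
tab outer [ 429.4 -166.8   80. ] cradle -23.9 -136.1 tool [77.3 19.6 70.4]
alu y- [ 473.8 -183.    80. ] cradle 21.3 -150.1 tool [ 91.3 -25.6  70.6]
alu y+ [ 476.4 -154.5   80. ] cradle 22.5 -121.5 tool [ 62.7 -26.7  70.6]
tab y- [ 433.6 -179.2   80. ] cradle -19.1 -148.3 tool [89.6 14.8 70.4]
tab y+ [ 434.3 -153.9   80. ] cradle -19.7 -123.0 tool [64.2 15.4 70.4]
rollend [457.5 -84.6  44. ] cradle 0.2 -52.7 tool [ -6.1  -4.2 106.5]
plate-y [ 452.  -203.3   12. ] cradle 0.5 -171.5 tool [112.8  -4.6 138.5]
plate r [ 408.  -191.5   12. ] cradle -44.1 -161.8 tool [103.1  40.  138.3]
plate l [ 496.2 -195.9   12. ] cradle 44.2 -162.0 tool [103.1 -48.3 138.7]
face top [ 449.8 -149.1   68. ] cradle -4.3 -117.5 tool [58.7  0.1 82.5]
rest0 l [498.1 -28.5  54. ] cradle 38.1 5.4 tool [-64.2 -42.   96.7]
rest0 r [422.4 -24.8  54. ] cradle -37.7 5.4 tool [-64.1  33.8  96.4]
```

Emit:
drive_tool --pt "-1 45 -8 20 0" --pt "-1 77 -8.3 40 0" --pt "-1 77 -8.3 65 0" --pt "-1 77 -8.3 85 0" --pt "-1 77 -8.3 97 0" --pt "-1 77 -8.3 102 0" --pt "-1 77 -8.3 102 0" --pt "-1 77 -8.3 102 0"

```text
clock: 9.05
position: [457.6, -164.7, 46.9]
ee_rot: [-0.691, 0.723, -0.0, 0.0]
contact_force: [-0.6, -0.1, 0.0]
gripper_width: 85.6
grasp_force: 0.0
```

Run:
```python
from h import *
st=arm.read_state(); print(st["position"],st["contact_force"])
o=np.array([459.8,-32]);ex=np.array([.9988,-.048]);ey=np.array([.048,.9988]); q=st["position"][:2]-o; print(q@ex,q@ey)
```

```text
[ 457.64276027 -164.68670686   46.87859293] [-0.626713   -0.1013959   0.04501983]
4.214310891632038 -132.6310303140242
```

Emit:
drive_tool --pt "-1 3 0.3 -2 0" --pt "-1 3 0.3 -2 0" --pt "1 3 0.3 -2 0" --pt "1 3 0.3 -2 0" --pt "1 3 0.3 -2 0" --pt "1 3 0.3 -2 0" --pt "1 3 0.3 -2 0" --pt "1 3 0.3 -2 0" --pt "1 3 0.3 -2 0" --pt "1 3 0.3 -2 0"

```text
clock: 10.05
position: [458.0, -168.4, 49.7]
ee_rot: [-0.692, 0.722, -0.001, -0.0]
contact_force: [4.2, -2.0, 6.9]
gripper_width: 38.2
grasp_force: 61.9
```

Emit:
drive_tool --pt "1 -5 0 0 0" --pt "1 -11 0 0 0" --pt "1 -18 -0.1 0 0" --pt "1 -25 -0.1 0 0" --pt "1 -32 -0.2 0 0" --pt "1 -39 -0.2 0 0" --pt "1 -46 -0.2 0 0" --pt "1 -52 -0.3 0 0" --pt "1 -57 -0.3 0 0" --pt "1 -60 -0.3 0 0" --pt "1 -62 -0.3 0 0" --pt "1 -62 -0.3 0 0"

```text
clock: 11.25
position: [461.0, -106.3, 49.7]
ee_rot: [-0.692, 0.722, -0.001, -0.0]
contact_force: [3.0, -0.7, 7.9]
gripper_width: 38.3
grasp_force: 61.9
```

Emit:
drive_tool --pt "1 -2 0 0 0" --pt "1 -4 0 0 0" --pt "1 -6 0 0 0" --pt "1 -8 0 0 0" --pt "1 -9 0 0 0" --pt "1 -10 0 0 0" --pt "1 -10 0 0 0" --pt "1 -10 0 0 0"

```text
clock: 12.05
position: [461.5, -96.5, 49.7]
ee_rot: [-0.692, 0.722, -0.001, -0.0]
contact_force: [4.4, -0.9, 7.1]
gripper_width: 38.4
grasp_force: 62.1
```

Emit:
drive_tool --pt "1 -0.5 0 0 0" --pt "1 -1 0 0 0" --pt "1 -1.5 0 0 0" --pt "1 -2 0 0 0" --pt "1 -2 0 0 0"

```text
clock: 12.55
position: [461.6, -94.6, 49.7]
ee_rot: [-0.692, 0.722, -0.001, -0.0]
contact_force: [5.4, -2.6, 6.2]
gripper_width: 38.1
grasp_force: 62.2
```

Emit:
drive_tool --pt "1 -0.5 0 0 0" --pt "1 -1 0 0 0" --pt "1 -1 0 0 0" --pt "1 -1 0 0 0"

```text
clock: 12.95
position: [461.7, -93.6, 49.7]
ee_rot: [-0.692, 0.722, -0.001, -0.0]
contact_force: [4.3, -2.6, 6.2]
gripper_width: 38.0
grasp_force: 62.2
```

Emit:
drive_tool --pt "1 -0.5 0 0 0" --pt "1 -1 0 0 0" --pt "1 -1 0 0 0" --pt "1 -1 0 0 0"

```text
clock: 13.35
position: [461.7, -92.6, 49.7]
ee_rot: [-0.692, 0.722, -0.001, -0.0]
contact_force: [4.3, -2.1, 6.3]
gripper_width: 38.4
grasp_force: 62.2
```

Emit:
drive_tool --pt "1 -0.5 0 0 0" --pt "1 -1 0 0 0" --pt "1 -1 0 0 0" --pt "1 -1 0 0 0"

```text
clock: 13.75
position: [461.8, -91.6, 49.7]
ee_rot: [-0.692, 0.722, -0.001, -0.0]
contact_force: [5.1, -2.4, 7.0]
gripper_width: 38.1
grasp_force: 62.2
```

Emit:
drive_tool --pt "1 -0.5 0 0 0" --pt "1 -1 0 0 0" --pt "1 -1 0 0 0" --pt "1 -1 0 0 0"

```text
clock: 14.15
position: [461.7, -91.4, 49.7]
ee_rot: [-0.692, 0.722, -0.001, -0.001]
contact_force: [6.0, -7.4, 6.8]
gripper_width: 38.3
grasp_force: 62.4
```

Emit:
drive_tool --pt "1 0.6 0 0 0" --pt "1 1.2 0 0 0" --pt "1 1.2 0 0 0" --pt "1 1.2 0 0 0"

```text
clock: 14.55
position: [461.7, -91.6, 49.7]
ee_rot: [-0.692, 0.722, -0.001, -0.0]
contact_force: [3.3, -1.2, 7.6]
gripper_width: 38.0
grasp_force: 62.2
```

Emit:
drive_tool --pt "-1 0.3 0 0 0" --pt "-1 0.3 0 0 0" --pt "-1 0.3 0 0 0" --pt "-1 0.3 0 0 0" --pt "-1 0.3 0 0 0" --pt "-1 0.3 0 0 0" --pt "-1 0 0 -40 0" --pt "-1 0 0 -90 0" --pt "-1 0 0 -110 0" --pt "-1 0 0 -110 0"

```text
clock: 15.55
position: [462.9, -91.2, 162.2]
ee_rot: [-0.691, 0.723, -0.003, 0.003]
contact_force: [-0.2, 0.6, -0.9]
gripper_width: 85.6
grasp_force: 0.0
```

Run:
```python
from h import *
import pickle
st=arm.read_state(); im=arm.get_image("wrist"); pickle.dump(st,open("s5.pkl","wb")); cv2.imwrite("pics/w5.png",im)
print(st["position"],st["gripper_width"],st["clock"])
c=im[90:290,150:360]; cv2.imwrite("pics/w5b.png",cv2.resize(c,None,fx=3,fy=3,interpolation=cv2.INTER_CUBIC))
```

```text
[462.92774193 -91.20744478 162.24243374] 85.61364986494364 15.55
```

View pics/w5b.png

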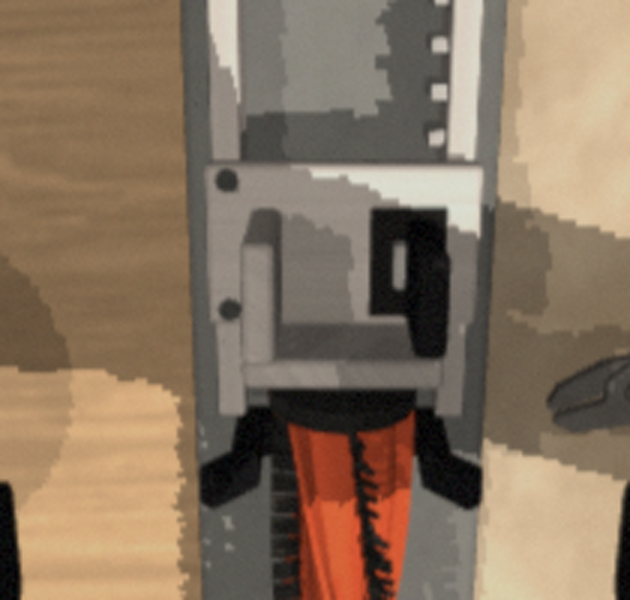

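The crop shows the stop face directly against the roller's end at row ~390. The alu ear's outer top edge is at column 243 and the tab's at ~449. I measure the ear width to see if the tab is right out: 48 mm if out, 45 mm if on a tooth.

Run:
```python
from h import *
import pickle
st=pickle.load(open("s5.pkl","rb")); im=cv2.imread("pics/w5.png",0); X=R.from_quat(st["ee_rot"]).as_matrix()
o=np.array([459.8,-32]);ex=np.array([.9988,-.048]);ey=np.array([.048,.9988])
def P(n,u,v,z):
    q=onz("wrist",150+(u+.5)/3-.5,90+(v+.5)/3-.5,z,st)[:2]-o; print(n,(q@ex).round(1),(q@ey).round(1))
P("alu",243,300,80);P("tab",449.5,300,80);P("face L",245,388,68);P("face R",442,388,68);P("plateL",188,230,12);P("plateR",496,230,12);P("slot",399,265,45)
print(im[90+100,150+72:150+100],im[90+100,150+135:150+160])
```

```text
alu 23.8 -61.1
tab -23.3 -61.3
face L 24.8 -34.0
face R -23.9 -34.3
plateL 45.1 -59.5
plateR -44.5 -59.9
slot -14.2 -59.1
[138 123  97  71  65  77  84 113 107 122 134 141 142 142 142 139 137 128
 111  81  62  67 108 112 114 115 115 114] [ 16   0  13   7  10  16  20  16  11  10  14  13  19  16  48 103 110 110
 112 112 111 112 103  87  73]
```

```bash
python3 -c "
from bench import arm
print(arm.job_done())"
```

```text
the job is handed in; nothing more can be done
None
```

The job is handed in: the roller lies in both rests, held between the cheek and the stop, and the stop looks locked — the ears measure about 47 mm apart (48 with the tab right out), though I did not test the lock by pushing on it.

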